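# Make up the power kit and the cooling kit for a board repair

### The arm

A 6-joint arm with a two-finger parallel gripper is mounted at the origin on the work surface. World frame = base frame: x ahead of the robot, y to its left, z up, the work surface at z = 0. Lengths are in m, angles in rad, forces in N, time in s.
With the tool pointing down it reaches from about 0.325 to 0.775 m from the base axis. Payload 5.5 kg.
Tool frame: the origin (TCP) lies on the centre line of the jaws, within the pads' length; the fingertips stand 17 mm ahead of it and the grasp point (between the pads) lies 2 mm behind it; z points along the fingers, y is the direction in which the jaws open and shut (so a half turn about z gives the same grasp; the last joint's range is limited). The gripper opens to 88 mm and grips with 3 to 60 N. Pads are 20 mm wide; open, the fingers measure 115 mm over their backs; the gripper's body (75 mm by 178 mm) begins 61 mm behind the grasp point.
Start: joints at [-0.057, 0.091, 1.231, -0, 1.82, -0.057], TCP at [0.6, -0, 0.24] pointing down, gripper open.
Joint ranges: [-2.87, 2.87], [-0.86, 2.18], [0.17, 2.46], [-1.51, 4.65], [0.06, 2.69], [-2.65, 2.65]. Speed limits (rad/s): [2.57, 2.57, 3.01, 3.14, 3.14, 3.14].

### API

Orientations are given as [roll, pitch, yaw] about the fixed x, y, z axes, in that order (R = Rz(yaw) Ry(pitch) Rx(roll)).
In Python, from rig import bot gives the robot as it stands. Calls block until the motion is done:
- bot.goto(position, orientation): joint-space move of the TCP to a pose.
- bot.move_linear(position, max_speed=0.15, rot=None, stop_force=None): straight line of the TCP; rot=None keeps the orientation; max_speed is the mean speed in m/s. With stop_force (N) it stops when the force on the tool has changed by that much, and returns True; else False.
- bot.goto_joints(angles): joint-space move.
- bot.release() and bot.grab(): open the fingers fully, or close them until they stop; the grip force is fixed at half the most.
- bot.sleep(seconds).
- bot.inverse_kinematics(position, orientation): joint angles nearest the present ones, or None.
- bot.state(): the state.
- bot.get_image(name): name is "scene" or "side" or "wrist"; returns a dict with "img" (384x512x3 uint8, red, green, blue), "z_map" (384x512 float32, m along the optical axis (not along the pixel's ray), 0 where there is no reading), "fx", "fy", "cx", "cy" (pixels), "distortion" ([k1, k2, p1, p2, k3] as OpenCV has them; the pictures are not rectified), "camera_from_world" (4x4, takes a point from world to camera coordinates). Camera axes: x right, y down, z forward; pixel columns grow to the right and rows downward; lengths in m; the calibration is good to about 2 mm. A picture is of the moment at which its call begins.
A pose or a line that the arm cannot do raises bot.IKError and nothing moves.
- bot.hand_in(): hands the job in, once; it reports no verdict.
The state is a dict: "time_s": time; "joint_pos": joint angles; "joint_velocities": joint speeds; "joint_torque": joint torques, N m; "ee_pos": TCP position; "eef_rot": TCP orientation; "ft_force": force on the tool from outside, world axes, zero at the start; "ft_torque": the same for the moment, N m; "grip_width": finger opening in m.
Only numpy, scipy, OpenCV 4.12 (cv2) and the standard library are available. Lean on these libraries where they do the work, as an engineer would, in place of code of your own. Each camera call takes 0.05 s, during which the arm holds its last target.

### The job

Make up the two repair kits from the row of stock. Power kit, in the long tray: the tall capacitor in the compartment at the tab end, the transformer in the middle one and the drum choke in the one at the plain end. Cooling kit, in the square tray: the heat sink, with the fan lying squarely on top of it; everything set down upright as it stands now, flat on the tray floor, and the squat capacitor and the flux jar left where they are.

Things in the scene. Friction and masses are not known exactly. Their poses are not given: they have to be found in the camera images.
- heat_sink: Finned aluminium heat sink, 40 x 40 x 30 mm high, standing on its base plate; upright fins run along its x, so the outer fins' flat faces look to its +-y. Treat as a solid block, good to grip on any side. About 90 g. Origin: centre of its underside; z up.
- fan: Small black square cooling fan, 40 x 40 x 20 mm high, lying flat with its round rotor facing up; x and y are square to its sides. Good to grip on any side. About 40 g. Origin: centre of its underside; z up.
- transformer: Ferrite-core transformer, a block 42 (x) x 36 (y) x 36 mm high: dark core, copper winding between white flanges. Good to grip on any side. About 160 g. Origin: centre of its underside; z up.
- tall_capacitor: The taller, slimmer of the two round capacitors: upright black can, diameter 30, height 48 mm, bare aluminium top with a cross groove. About 50 g. Origin: centre of its underside; z up.
- squat_capacitor: The shorter, wider round capacitor: black can, diameter 40, height 25 mm, aluminium top with a cross groove. Not part of any kit; stays where it stands. Origin: centre of its underside; z up.
- choke: Drum choke: spool of copper winding between two dark ferrite discs, diameter 36, height 30 mm, standing on one disc; small pale dot in the middle of the top disc. Grips like a plain cylinder. About 80 g. Origin: centre of its underside; z up.
- flux_jar: Small closed jar with white screw cap and paper label, diameter 38, height 42 mm. Not part of any kit; stays where it stands. Origin: centre of its underside; z up.
- long_tray: Long tray (black floor, grey walls), fixed: three open compartments in a row along its y, centres at y = +66 (tab end), 0 and -66 mm (plain end), each 70 (x) x 63 (y) mm clear. Outside 76 x 201 mm; at the +y end only, a flat tab 36 wide sticks out 18 mm. Floor 3 mm above the bench; walls and dividers 3 mm thick, rim 10 mm above the bench. Origin: centre of its underside; z up.
- square_tray: Square tray (black floor, grey walls) without dividers or tab, fixed to the bench: 70 x 70 mm clear inside, 76 x 76 mm outside, floor 3 mm and rim 10 mm above the bench, walls 3 mm thick. Origin: centre of its underside; z up.
Not all that is in view belongs to the job. What is shaped like the flux_jar but brown or red is not meant.

How it is judged:
By the outcome, as a careful person would: the job done as asked, in the order asked, and still so for the second after the job is handed in, with the robot touching nothing.
It also fails if it takes over 122 s, if anything falls off the work surface, if the arm or the gripper's body presses on something with over 40 N, if the wrist force passes 120 N, or if a joint passes its speed limit or range.

## Working session

There is one attempt and no reset: what is moved stays moved. The work goes in short steps, each a Python script; the robot and the scene stay as the last script left them, time stands still between calls to the robot, and variables do not carry over. Pictures are saved under pics/ and viewed, and the job is handed in when it is done.

```bash
ls; mkdir -p pics; python3 - <<'E'
from rig import bot
import cv2, numpy as np, pickle
D={}
for n in ["scene","side","wrist"]:
    d=bot.get_image(n); D[n]=d
    cv2.imwrite(f"pics/{n}0.png",cv2.resize(d["img"][:,:,::-1],None,fx=1.5,fy=1.5,interpolation=cv2.INTER_CUBIC))
    T=np.linalg.inv(d["camera_from_world"]);print(n,d["fx"],d["fy"],d["cx"],d["cy"],d["distortion"],T[:3,3].round(3),T[:3,2].round(3))
pickle.dump(D,open("im0.pkl","wb"))
print(bot.state())
E
```

```text
pics
scene 411.6640199405406 411.6640199405406 253.07669688971527 197.67395733199527 [-0.09633504  0.          0.          0.          0.        ] [ 1.148 -0.227  0.613] [-0.701  0.267 -0.662]
side 388.31606363618533 388.31606363618533 252.0949818116673 194.30879090774962 [0.03463362 0.         0.         0.         0.        ] [0.502 0.68  0.504] [ 0.039 -0.822 -0.568]
wrist 326.379845600755 326.379845600755 253.2951392519556 198.73062820861657 [-0.09557139  0.          0.          0.          0.        ] [0.601 0.068 0.383] [ 0.    -0.248 -0.969]
{'time_s': 0.15, 'joint_pos': array([-5.66973335e-02,  9.17055950e-02,  1.23158281e+00, -9.47767648e-06,
        1.81977996e+00, -5.67199649e-02]), 'joint_velocities': array([ 0.00133654, -0.00299121, -0.0026139 , -0.00084713, -0.00112951,
       -0.00036118]), 'joint_torque': array([ 1.35033202e-03, -4.47044814e+01, -4.06907630e+01,  6.99103042e-02,
        2.74600578e-02, -1.16549641e-04]), 'ee_pos': array([5.99815063e-01, 7.26160154e-06, 2.38769751e-01]), 'eef_rot': array([-3.14011879e+00, -7.44834929e-05,  1.57081657e+00]), 'ft_force': array([-0.49299063, -0.30139397, -0.68956447]), 'ft_torque': array([-0.02867226, -0.02933505, -0.01521103]), 'grip_width': 0.08815439788125054}
```

View pics/scene0.png

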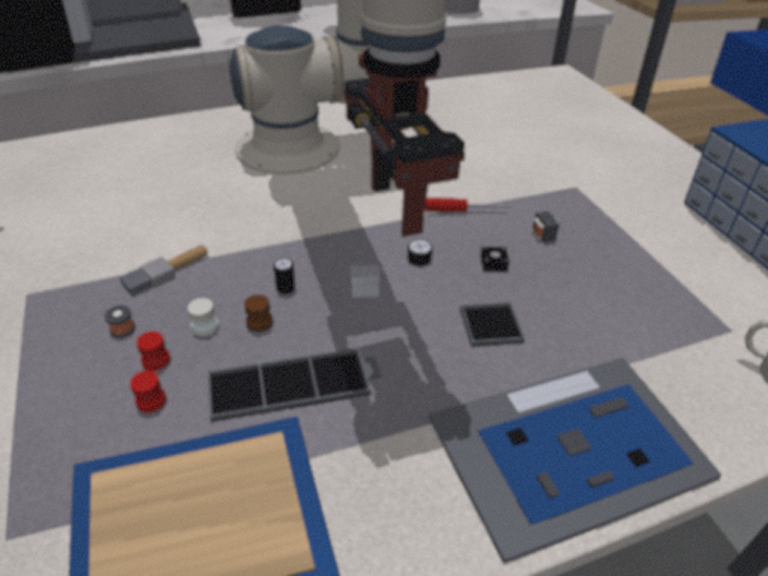

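View pics/side0.png

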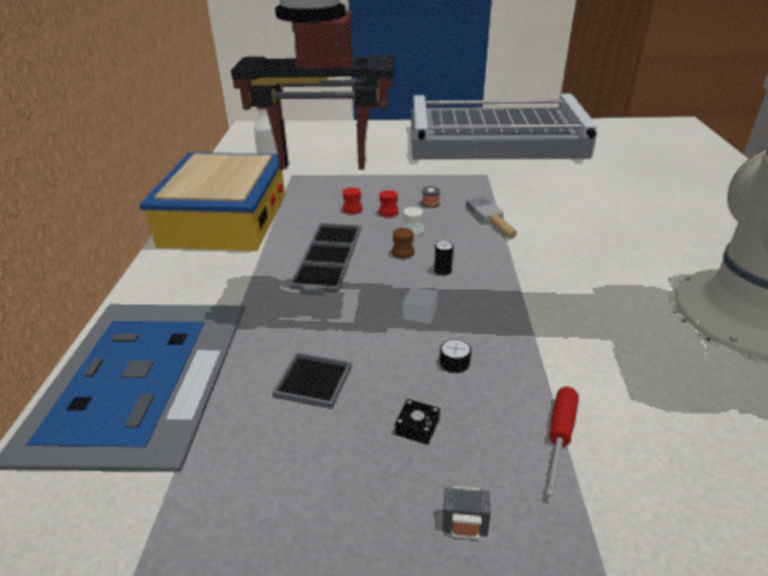

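View pics/wrist0.png

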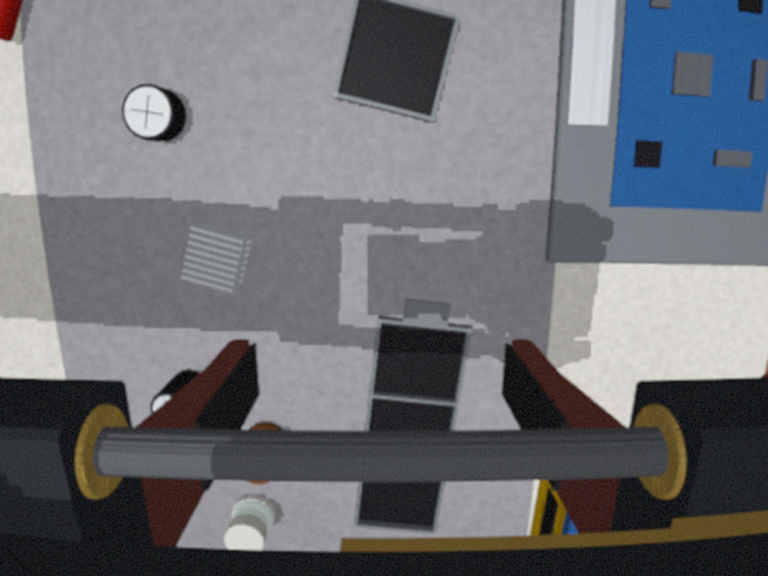

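The three pictures show everything. In the side picture (1.5x): transformer at (466,512), fan (417,420), squat capacitor (455,355), heat sink (420,305), tall capacitor (444,257), white flux jar (413,220) and choke (430,196). The square tray is at (313,379). The long tray is at (328,255), and its tab faces the heat sink. Next I'll take two overhead wrist views, one over each half.

```bash
cat > h.py <<'E'
import cv2, numpy as np, pickle
def ray(d,px):
    K=np.array([[d["fx"],0,d["cx"]],[0,d["fy"],d["cy"]],[0,0,1.]])
    u=cv2.undistortPoints(np.array(px,float).reshape(-1,1,2),K,np.array(d["distortion"])).reshape(-1,2)
    T=np.linalg.inv(d["camera_from_world"])
    return T[:3,3],(T[:3,:3]@np.c_[u,np.ones(len(u))].T).T
def onplane(d,px,z):
    o,r=ray(d,px); return o+r*((z-o[2])/r[:,2])[:,None]
def cloud(d):
    h,w=d["z_map"].shape
    u,v=np.meshgrid(np.arange(w),np.arange(h))
    o,r=ray(d,np.c_[u.ravel(),v.ravel()])
    P=o+r*d["z_map"].ravel()[:,None]   # r has camera z = 1
    return P.reshape(h,w,3)
def save(d,name,k=1.5): cv2.imwrite(f"pics/{name}.png",cv2.resize(d["img"][:,:,::-1],None,fx=k,fy=k,interpolation=cv2.INTER_CUBIC))
E
python3 - <<'E'
from rig import bot
from h import *
D=pickle.load(open("im0.pkl","rb"))
for n,p in [("wR",[0.57,-.2,.24]),("wL",[0.57,.14,.24])]:
    bot.goto(p,[np.pi,0,np.pi/2]); bot.sleep(.2)
    D[n]=bot.get_image(n="wrist") if 0 else bot.get_image("wrist"); save(D[n],n)
    print(bot.state()["time_s"],bot.state()["ee_pos"])
pickle.dump(D,open("im0.pkl","wb"))
E
```

```text
1.225 [ 0.57047273 -0.19849858  0.24007965]
2.7583 [0.57026748 0.1389773  0.23994777]
```

View pics/wR.png

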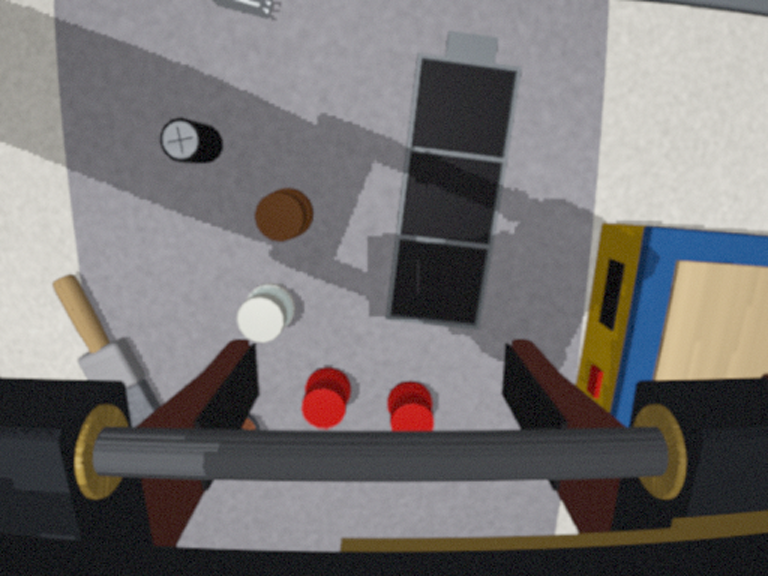

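View pics/wL.png

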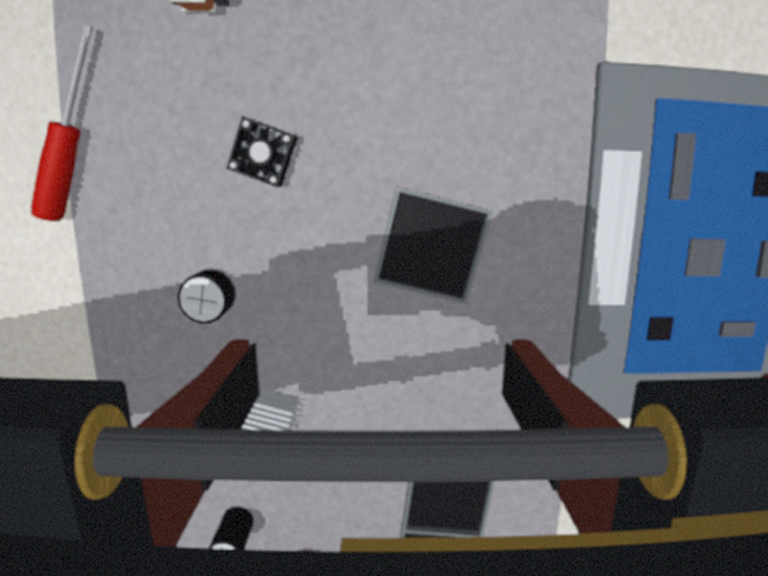

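wR (1.5x): tall capacitor top at (180,140), brown jar (285,213), white flux jar (262,318), red jars (325,405) and (410,415). The long tray spans (415,55) to (480,325) with its tab at (472,45). The choke is hidden by the gripper at about (250,425).
wL: fan at (262,151), squat capacitor (203,298), square tray (432,245), and the transformer is cut off at (200,0). I need one more view at each end.

```bash
python3 - <<'E'
from rig import bot
from h import *
D=pickle.load(open("im0.pkl","rb"))
for n,p in [("wLL",[0.5,.27,.24]),("wRR",[0.5,-.36,.24])]:
    bot.goto(p,[np.pi,0,np.pi/2]); bot.sleep(.2)
    D[n]=bot.get_image("wrist"); save(D[n],n)
    print(bot.state()["time_s"],bot.state()["ee_pos"])
pickle.dump(D,open("im0.pkl","wb"))
for n in ["wLL","wrist","wRR","wR","wL"]:
    P=cloud(D[n]); Z=P[...,2].copy(); Z[250:]=0; ok=(D[n]["z_map"]>0)
    m=((Z>.013)&(Z<.06)&ok).astype(np.uint8)
    m=cv2.morphologyEx(m,cv2.MORPH_OPEN,np.ones((3,3)))
    k,l,s,c=cv2.connectedComponentsWithStats(m)
    print(n, "bench z",np.median(Z[:230][ok[:230]]).round(4))
    for i in range(1,k):
        if s[i,4]<150: continue
        q=P[l==i]; top=np.percentile(q[:,2],90); t=q[q[:,2]>top-.004]
        print("  px",c[i].round(0),"n",s[i,4],"top",top.round(4),"ctr",t[:,:2].mean(0).round(4),"ext",np.ptp(t[:,:2],axis=0).round(3))
E
```

```text
3.65 [0.50080977 0.26870953 0.23984814]
6.15 [ 0.50034126 -0.35946257  0.2400285 ]
wLL bench z 0.0
  px [196. 110.] n 1255 top 0.0362 ctr [0.4414 0.343 ] ext [0.043 0.026]
  px [106. 212.] n 1418 top 0.0246 ctr [0.321  0.2147] ext [0.038 0.07 ]
  px [491. 218.] n 454 top 0.0168 ctr [0.8017 0.2161] ext [0.019 0.051]
  px [238. 214.] n 246 top 0.0193 ctr [0.4844 0.2237] ext [0.022 0.019]
wrist bench z 0.0003
  px [ 4. 11.] n 205 top 0.0218 ctr [0.3224 0.1918] ext [0.011 0.027]
  px [461.  49.] n 688 top 0.0159 ctr [0.8317 0.1451] ext [0.032 0.031]
  px [505.  53.] n 278 top 0.019 ctr [0.8862 0.1443] ext [0.012 0.03 ]
  px [100.  75.] n 1153 top 0.0255 ctr [0.4351 0.1134] ext [0.04  0.039]
  px [432. 102.] n 309 top 0.0159 ctr [0.8016 0.085 ] ext [0.021 0.019]
  px [488. 105.] n 276 top 0.0181 ctr [0.8708 0.0845] ext [0.032 0.012]
  px [143. 172.] n 1344 top 0.0297 ctr [0.4766 0.0066] ext [0.047 0.048]
wRR bench z 0.0002
  px [475. 101.] n 5194 top 0.0555 ctr [ 0.7415 -0.272 ] ext [0.013 0.214]
  px [112. 111.] n 3239 top 0.0197 ctr [ 0.3441 -0.2864] ext [0.075 0.137]
  px [235.  60.] n
[... 708 characters left out ...]
 0.4838 -0.2343] ext [0.034 0.034]
wL bench z 0.0003
  px [ 37. 104.] n 1609 top 0.0246 ctr [0.3215 0.2128] ext [0.04  0.074]
  px [159.  96.] n 232 top 0.0204 ctr [0.469  0.2286] ext [0.02  0.038]
  px [177. 100.] n 403 top 0.0197 ctr [0.4891 0.225 ] ext [0.037 0.026]
  px [455. 110.] n 580 top 0.0169 ctr [0.8019 0.2159] ext [0.018 0.05 ]
  px [507. 123.] n 158 top 0.016 ctr [0.8728 0.2042] ext [0.014 0.02 ]
  px [470. 171.] n 577 top 0.0159 ctr [0.8315 0.1454] ext [0.031 0.03 ]
  px [136. 198.] n 968 top 0.0254 ctr [0.4349 0.1148] ext [0.039 0.04 ]
  px [440. 219.] n 232 top 0.0157 ctr [0.8011 0.0854] ext [0.021 0.019]
  px [491. 219.] n 255 top 0.0178 ctr [0.8707 0.0851] ext [0.033 0.013]
```

View pics/wLL.png

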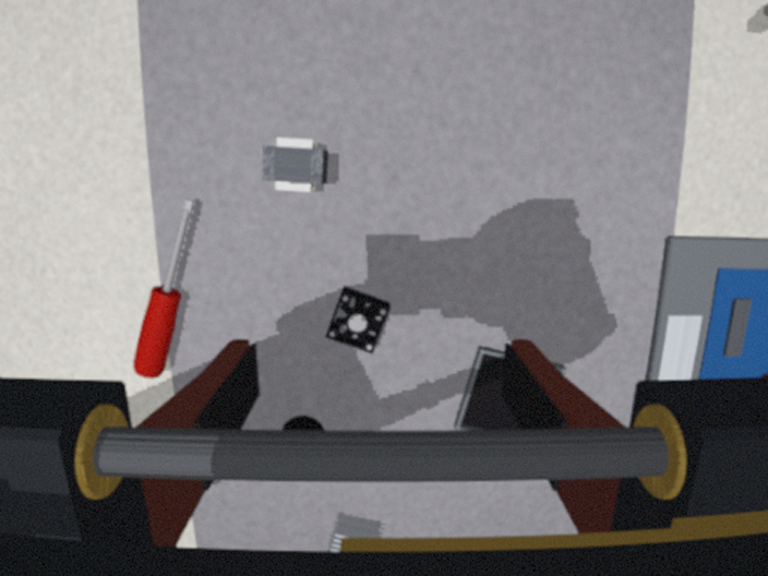

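View pics/wRR.png

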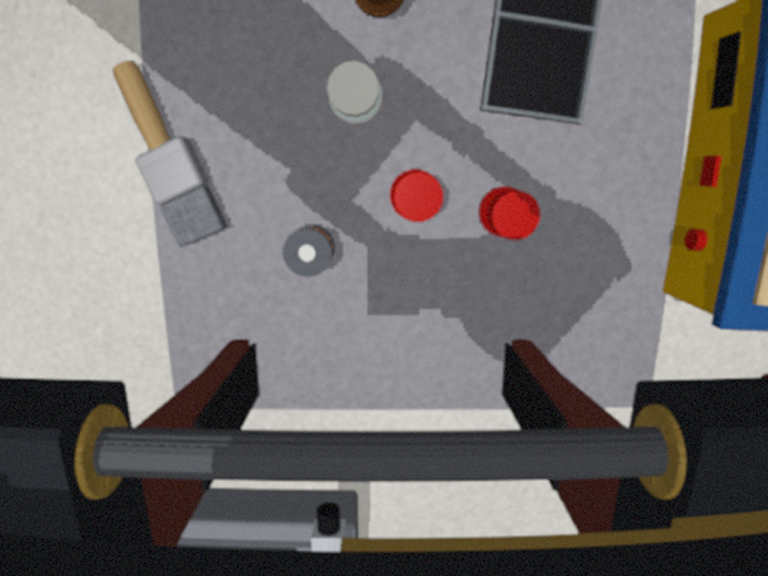

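wLL (1.5x): transformer at (295,165), fan (358,320), and it is nearly aligned with world axes. wRR: choke with its pale dot at (308,250), white jar (354,90), red jars (415,195) and (510,213). 
The depth blobs give the right heights: 48, 30, 42, 25 and 36 mm. Next are the outlines and yaws of the square items and trays.

```bash
python3 - <<'E'
from h import *
D=pickle.load(open("im0.pkl","rb"))
def rect(pts):
    (c,s,a)=cv2.minAreaRect((np.array(pts)[:,:2]*1000).astype(np.float32)); return np.round(c,1),np.round(s,1),round(a,1)
def blob(m,seed):
    k,l=cv2.connectedComponents(m.astype(np.uint8)); 
    ys,xs=np.nonzero(l); i=np.argmin((xs-seed[0])**2+(ys-seed[1])**2); return l==l[ys[i],xs[i]]
def pts(m,d,z):
    c,_=cv2.findContours(m.astype(np.uint8),cv2.RETR_EXTERNAL,cv2.CHAIN_APPROX_NONE); c=max(c,key=cv2.contourArea)
    return onplane(d,c.reshape(-1,2),z)
cl={n:cloud(D[n]) for n in D}
# dark floors
for n,seeds in [("wrist",[(265,38)]),("wL",[(288,163)]),("wR",[(310,70),(301,132),(293,188)])]:
    d=D[n]; dark=d["img"].max(2)<60
    dark=cv2.morphologyEx(dark.astype(np.uint8),cv2.MORPH_OPEN,np.ones((3,3)))
    for s in seeds:
        print("floor",n,s,rect(pts(blob(dark,s),d,.005)))
    Z=cl[n][...,2]; rim=(Z>.0065)&(Z<.014)&(d["z_map"]>0); rim[235:]=0
    P=cl[n]
    sel=rim&(P[...,0]>.55)&(P[...,0]<.72)
    q=P[sel]
    for nm,w in [("sq",q[(q[:,1]>.02)&(q[:,1]<.25)]),("long",q[q[:,1]<-.0])]:
        if len(w)>100: print(" rim",nm,n,len(w),rect(w),w[:,:2].min(0).round(3),w[:,:2].max(0).round(3))
# tops
for n,s,zlo,zt,nm in [("wL",(172,100),.012,.02,"fan"),("wLL",(240,213),.012,.02,"fan"),("wLL",(196,110),.02,.036,"transf"),("wrist",(143,172),.006,.03,"sink")]:
    Z=cl[n][...,2]; m=(Z>zlo)&(Z<zt+.006)&(D[n]["z_map"]>0); 
    m=cv2.morphologyEx(m.astype(np.uint8),cv2.MORPH_CLOSE,np.ones((9,9)));m=blob(m,s)
    q=cl[n][m]; q=q[(q[:,2]>zt-.003)]
    print(nm,n,"depth",rect(q),"contour@top",rect(pts(m,D[n],zt)))
E
```

```text
floor wrist (265, 38) (array([611.9, 152.5]), array([67.7, 68.5]), 75.9)
 rim sq wrist 779 (array([611.6, 151. ]), array([76.7, 76.7]), 76.2) [0.566 0.105] [0.657 0.19 ]
 rim long wrist 725 (array([635.5, -50.7]), array([77.7, 44.3]), 0.0) [ 0.597 -0.073] [ 0.674 -0.029]
floor wL (288, 163) (array([611.8, 150.7]), array([68.3, 69.2]), 76.2)
 rim sq wL 712 (array([612. , 151.2]), array([75.3, 76.5]), 76.3) [0.567 0.106] [0.657 0.196]
floor wR (310, 70) (array([632.9, -82.6]), array([60.9, 68.2]), 83.7)
floor wR (301, 132) (array([ 625.4, -148.8]), array([61.8, 69.4]), 82.9)
floor wR (293, 188) (array([ 618. , -214.9]), array([61.8, 69.5]), 83.6)
 rim long wR 2378 (array([ 626.3, -139.4]), array([219.8,  76.9]), 83.8) [ 0.576 -0.252] [ 0.674 -0.029]
fan wL depth (array([515.7, 211.5]), array([ 40.7, 107.6]), 70.0) contour@top (array([485.2, 222.6]), array([40.6, 41.7]), 69.8)
fan wLL depth (array([499.3, 266.8]), array([132.8,  40.7]), 71.0) contour@top (array([484.6, 224.4]), array([41.9, 39.9]), 69.4)
transf wLL depth (array([461.1, 341.7]), array([24.5, 81.7]), 87.0) contour@top (array([442.2, 342.6]), array([35.4, 42.9]), 87.2)
sink wrist depth (array([528.9,  20.8]), array([162.6,  53.9]), 14.8) contour@top (array([479.2,   8.4]), array([44. , 45.1]), 73.5)
```

```bash
python3 - <<'E'
from h import *
D=pickle.load(open("im0.pkl","rb"))
def crop(n,x0,y0,x1,y1,k): return cv2.resize(D[n]["img"][y0:y1,x0:x1,::-1],(400,300) ,interpolation=cv2.INTER_NEAREST)
a=np.vstack([np.hstack([crop("wLL",156,75,236,135,5),crop("wLL",200,180,280,240,5)]),np.hstack([crop("wrist",103,140,183,200,5),crop("wrist",240,140,320,200,5)])])
cv2.imwrite("pics/crops.png",a)
E
```

```text
(no output)
```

View pics/crops.png

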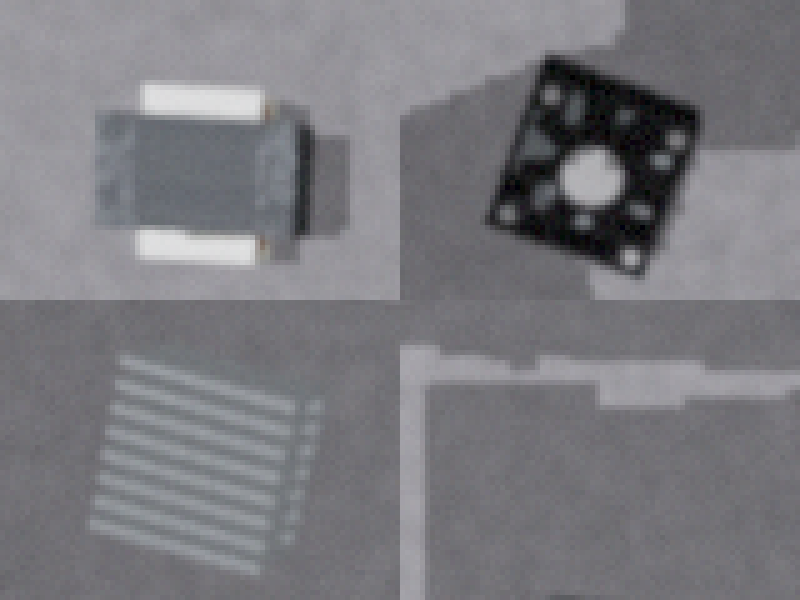

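Everything measures to its given size: transformer 43x35, fan 41x41, square tray 76x76, long tray 77x202 plus the tab, and the tab lies at +y. I'll fix the heat sink's yaw from its fin corners in the crop (lower left), then start with the tall capacitor. The only other candidate is the squat can, wrist0 (150,112), which is 40 wide and 25 high. Mine, at wR (180,140), measures 30 wide and 48 high.

```bash
cat >> h.py <<'E'
from math import pi,radians
from rig import bot
ZT=.17
SQ=np.array([.6118,.1512]); SQY=-13.8
LT=np.array([.6253,-.1485]); LTY=-6.4
def comp(y): a=radians(LTY); return LT+np.array([-np.sin(a),np.cos(a)])*y
def rot(jaw): # jaw axis angle in deg in world
    return [pi,0,radians(jaw)+pi/2]
def pick(xy,jaw,tcp):
    bot.goto([*xy,ZT],rot(jaw))
    hit=bot.move_linear([*xy,tcp],max_speed=.1,stop_force=12)
    bot.grab(); w=bot.state()["grip_width"]
    bot.move_linear([*xy,ZT],max_speed=.15)
    s=bot.state(); print("pick hit",hit,"w",round(w,4),"after lift",round(s["grip_width"],4),"t",s["time_s"])
def place(xy,jaw,tcp):
    bot.goto([*xy,ZT],rot(jaw))
    bot.move_linear([*xy,tcp+.02],max_speed=.12)
    hit=bot.move_linear([*xy,tcp-.003],max_speed=.03,stop_force=4)
    z=bot.state()["ee_pos"]; bot.release()
    bot.move_linear([*xy,ZT],max_speed=.15)
    print("place hit",hit,"at",z.round(4),"want",tcp,"t",bot.state()["time_s"])
E
python3 - <<'E'
from h import *
D=pickle.load(open("im0.pkl","rb")); d=D["wrist"]
c=np.array([(118,55),(297,103),(262,272),(90,228)])/5+[103,140]
P=onplane(d,c-.4,.03)[:,:2]; print(P.round(4),P.mean(0)); e=P[1]-P[0]; f=P[2]-P[3]; g=P[0]-P[3]
print([np.degrees(np.arctan2(*v[::-1])).round(1) for v in (e,f,g)],[np.linalg.norm(v).round(4) for v in (e,f,g)])
c=np.array([(548,57),(703,105),(643,275),(488,222)])-[400,0]; c=c/5+[200,180]
P=onplane(D["wLL"],c-.4,.02)[:,:2]; print(P.mean(0)); e=P[1]-P[0]; f=P[2]-P[3]; g=P[0]-P[3]
print([np.degrees(np.arctan2(*v[::-1])).round(1) for v in (e,f,g)],[np.linalg.norm(v).round(4) for v in (e,f,g)])
for y in (66,0,-66): print(comp(y/1000))
a=cv2.resize(D["wR"]["img"][60:130,90:170,::-1],None,fx=5,fy=5); b=cv2.resize(D["wRR"]["img"][130:200,170:250,::-1],None,fx=5,fy=5)
cv2.imwrite("pics/crop2.png",np.hstack([a,b]))
pick([.4378,-.1070],0,.030)
E
```

```text
[[ 0.4616  0.0316]
 [ 0.5008  0.0207]
 [ 0.4903 -0.0173]
 [ 0.4516 -0.0071]] [0.47609441 0.0069658 ]
[np.float64(-15.5), np.float64(-14.8), np.float64(75.5)] [np.float64(0.0407), np.float64(0.0401), np.float64(0.04)]
[0.48502759 0.22587353]
[np.float64(-17.9), np.float64(-20.1), np.float64(69.4)] [np.float64(0.0374), np.float64(0.0388), np.float64(0.0426)]
[ 0.63265695 -0.08291132]
[ 0.6253 -0.1485]
[ 0.61794305 -0.21408868]
pick hit False w 0.0294 after lift 0.0292 t 10.7583
```

View pics/crop2.png

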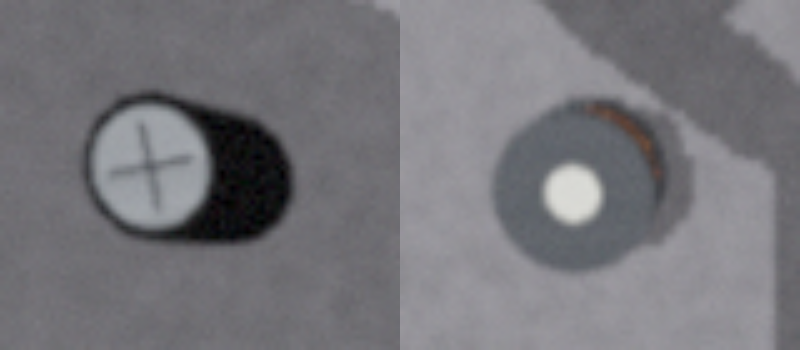

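The crops confirm the tall capacitor at left (cross groove, tall black side) and the choke at right (pale dot, copper edge). The grip width of 29 mm fits the 30 mm can. Now I'll place it and carry on in order.

```bash
python3 - <<'E'
from h import *
place(comp(.066),LTY,.033)
pick([.4420,.3427],-3,.030)
d=bot.get_image("side"); save(d,"s1")
E
```

```text
place hit True at [ 0.6323 -0.0828  0.0329] want 0.033 t 15.4
pick hit False w 0.0416 after lift 0.0422 t 20.5167
```

View pics/s1.png

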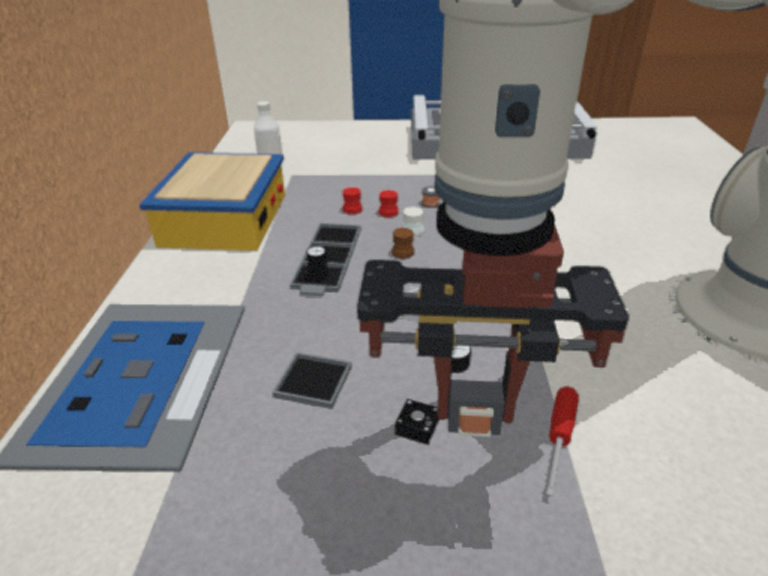

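The capacitor stands at (317,260) in the compartment next to the tab (313,288), and the transformer is held level at (475,400). Next I'll place the transformer and do the choke.

```bash
python3 - <<'E'
from h import *
place(comp(0),LTY,.033)
pick([.4478,-.3474],90,.030)
E
python3 - <<'E'
from h import *
place(comp(-.066),LTY,.033)
pick([.4763,.0068],-15,.030)
d=bot.get_image("side"); save(d,"s2")
E
```

```text
place hit True at [ 0.625  -0.1485  0.0329] want 0.033 t 26.1583
pick hit False w 0.0355 after lift 0.0355 t 31.4833
place hit True at [ 0.6176 -0.214   0.0326] want 0.033 t 37.0
pick hit False w 0.0399 after lift 0.0398 t 41.4583
```

View pics/s2.png

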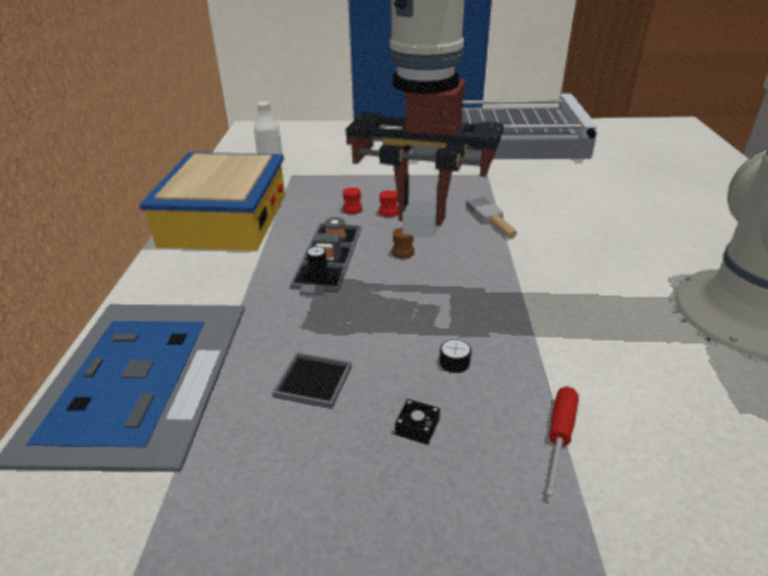

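The tray now holds the capacitor (317,260), transformer (325,247) and choke (335,228), and the heat sink is in the grip at (420,215). I'll place the heat sink, then re-measure it and the fan from a wrist view.

```bash
python3 - <<'E'
from h import *
place(SQ,SQY,.033)
bot.goto([.57,.10,.24],rot(0)); bot.sleep(.2)
d=bot.get_image("wrist"); save(d,"w3"); pickle.dump(d,open("w3.pkl","wb"))
P=cloud(d); Z=P[...,2]
for nm,lo,hi,zt,x,y in [("sink",.018,.04,.033,.612,.151),("fan",.010,.026,.020,.485,.224)]:
    m=(Z>lo)&(Z<hi)&(d["z_map"]>0)&(np.hypot(P[...,0]-x,P[...,1]-y)<.045)
    m=cv2.morphologyEx(m.astype(np.uint8),cv2.MORPH_CLOSE,np.ones((7,7)))
    q=P[(m>0)&(Z>zt-.003)&(Z<hi)&(np.hypot(P[...,0]-x,P[...,1]-y)<.045)]
    print(nm,len(q),cv2.minAreaRect((q[:,:2]*1000).astype(np.float32)),np.median(q[:,2]))
    c,_=cv2.findContours(m,cv2.RETR_EXTERNAL,cv2.CHAIN_APPROX_NONE);c=max(c,key=cv2.contourArea).reshape(-1,2)
    print(cv2.minAreaRect((onplane(d,c,zt)[:,:2]*1000).astype(np.float32)),c.mean(0))
E
```

```text
place hit True at [0.6115 0.1512 0.0329] want 0.033 t 46.025
sink 587 ((612.8234252929688, 151.14007568359375), (39.364036560058594, 39.90433883666992), 76.42550659179688) 0.0325430205204309
((612.3482055664062, 151.27296447753906), (39.1834831237793, 40.62129211425781), 76.26676940917969) [293.44755245 132.01398601]
fan 756 ((484.03765869140625, 222.86582946777344), (40.6085205078125, 41.02732849121094), 68.63330841064453) 0.019106387243697426
((485.1078186035156, 222.5001220703125), (40.69783020019531, 42.445430755615234), 68.59111785888672) [172.88811189  63.77622378]
```

View pics/w3.png

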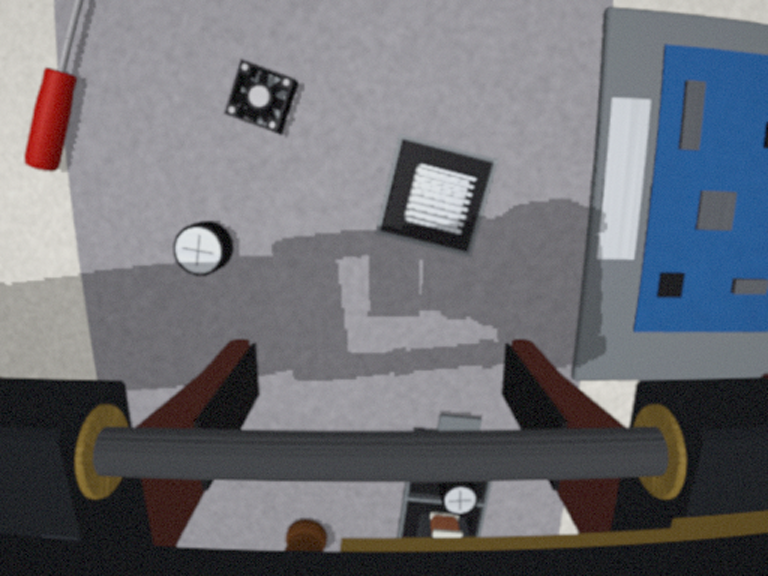

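The heat sink sits centred in the square tray at (440,197), its yaw within 1° of the tray's. The fan is undisturbed at (262,97). I'll pinch the fan once across y' to centre it, then pick it up across x'.

```bash
python3 - <<'E'
from h import *
xy=[.4848,.2234]
bot.goto([*xy,.10],rot(70)); bot.move_linear([*xy,.022],max_speed=.1,stop_force=12)
bot.grab(); print(bot.state()["grip_width"]); bot.release(); bot.move_linear([*xy,.10])
pick(xy,-20,.022)
bot.goto([.6120,.1512,ZT],rot(SQY))
d=bot.get_image("side"); save(d,"s3")
place([.6120,.1512],SQY,.022+.033)
bot.goto([.57,.10,.24],rot(0)); bot.sleep(.3)
d=bot.get_image("wrist"); save(d,"w4"); s=bot.get_image("side"); sc=bot.get_image("scene")
pickle.dump((d,s,sc),open("w4.pkl","wb"))
P=cloud(d); Z=P[...,2]
m=(Z>.042)&(Z<.06)&(d["z_map"]>0)&(np.hypot(P[...,0]-.612,P[...,1]-.151)<.045)
m=cv2.morphologyEx(m.astype(np.uint8),cv2.MORPH_CLOSE,np.ones((7,7)))
q=P[(m>0)&(Z>.05)]
print(len(q),cv2.minAreaRect((q[:,:2]*1000).astype(np.float32)),np.median(q[:,2]))
c,_=cv2.findContours(m,cv2.RETR_EXTERNAL,cv2.CHAIN_APPROX_NONE);c=max(c,key=cv2.contourArea).reshape(-1,2)
print(cv2.minAreaRect((onplane(d,c,.053)[:,:2]*1000).astype(np.float32)))
a=cv2.resize(d["img"][80:180,240:340,::-1],(400,400)); b=cv2.resize(s["img"][210:290,170:250,::-1],(400,400))
cv2.imwrite("pics/c4.png",np.hstack([a,b]))
bot.goto([.57,-.2,.24],rot(0)); bot.sleep(.3); w=bot.get_image("wrist"); save(w,"w5"); print(bot.state()["time_s"])
P=cloud(w); Z=P[...,2]; Zm=Z.copy(); Zm[235:]=0
for nm,zt,y in [("cap",.051,.066),("tr",.039,0),("choke",.033,-.066)]:
    x0=comp(y); q=P[(abs(Zm-zt)<.004)&(np.hypot(P[...,0]-x0[0],P[...,1]-x0[1])<.03)]
    print(nm,len(q),np.median(q[:,2]).round(4),(q[:,:2].min(0)/2+q[:,:2].max(0)/2-x0).round(4),np.ptp(q[:,2]).round(4))
E
```

```text
0.04022706411456369
pick hit False w 0.04 after lift 0.0398 t 55.9167
place hit True at [0.6118 0.1511 0.0548] want 0.055 t 60.2417
807 ((613.2900390625, 151.56265258789062), (39.4915771484375, 40.171409606933594), 76.09368133544922) 0.05230559066036522
((612.8087768554688, 151.76502990722656), (39.36696243286133, 40.85192108154297), 76.21966552734375)
62.6667
cap 727 0.051 [0.0007 0.0002] 0.0062
tr 912 0.0386 [ 0.0013 -0.0007] 0.0058
choke 822 0.0325 [0.0012 0.002 ] 0.0053
```

View pics/c4.png

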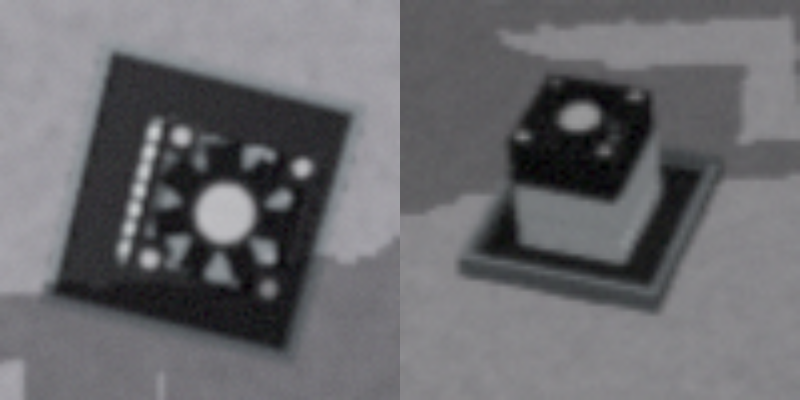

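View pics/w5.png

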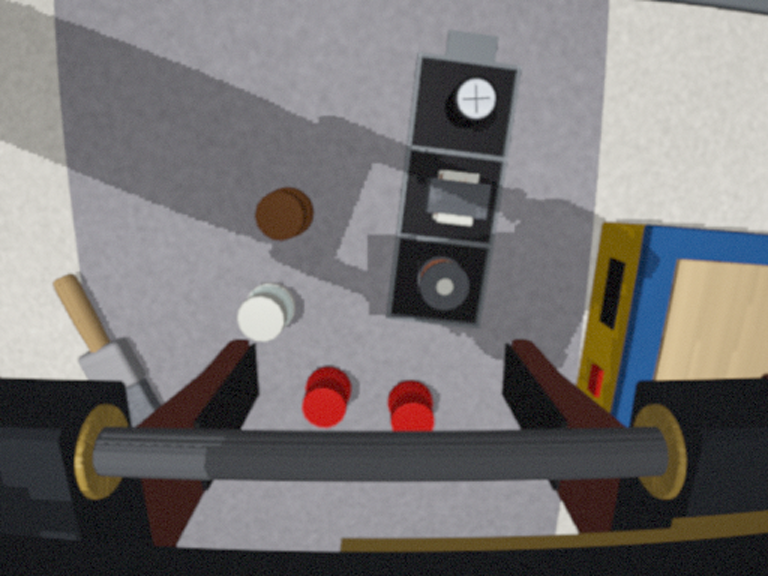

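View pics/s3.png

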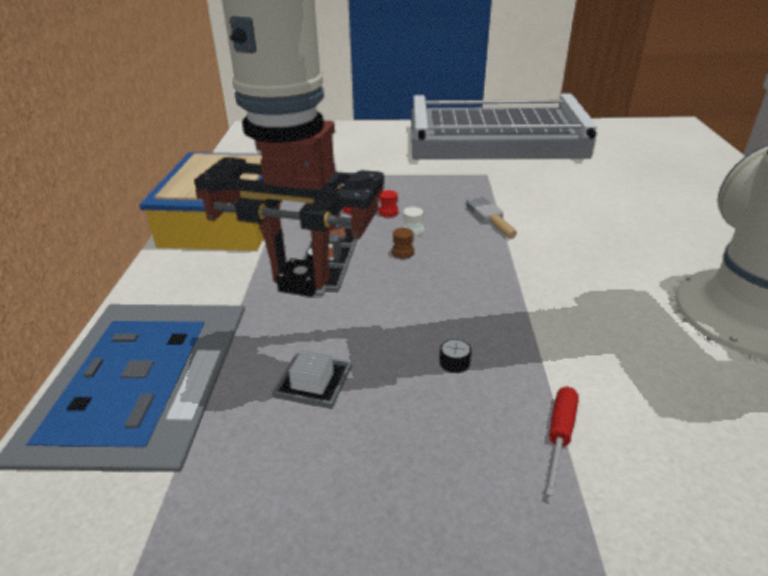

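The crop shows the fan sitting flush on the heat sink inside the tray: centres differ by about 0.7 mm, yaws by less than 0.5°, top at 52 mm. w5 shows the capacitor (475,98) at the tab, the transformer (458,197) in the middle and the choke (443,285) at the plain end, all at the right height. The flux jar (262,318) and squat capacitor haven't moved, and the arm is clear.

```bash
python3 - <<'E'
from rig import bot
bot.hand_in(); print(bot.state()["time_s"])
E
```

```text
the job is handed in; nothing more can be done
the job is handed in; nothing more can be done
```

Both kits are made up and the job is handed in, at about 63 s of the 122 s allowed. The hand-in gave no verdict.

- **Power kit:** in the long tray, the tall capacitor is at the tab end, the transformer in the middle and the drum choke at the plain end. They sit within about 2.5 mm of their compartment centres. Their tops measure 51, 38.6 and 32.5 mm, which means they are upright and flat on the floor.
- **Cooling kit:** the heat sink is centred in the square tray with the fan squarely on top. Their centres are about 0.7 mm apart and their yaws within 0.5°. The fan's top measures 52.3 mm where 53 mm was expected.
- **Left alone:** in the last pictures, the squat capacitor and flux jar stood where they were at the start.

No check failed. The small differences are within the cameras' 2 mm calibration.

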